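# Turn the binder's top divider over the rings and hold it flat

## Robot

A 6-joint arm with a two-finger parallel gripper is mounted at the origin on the work surface. World frame = base frame: x ahead of the robot, y to its left, z up, the work surface at z = 0. Lengths are in m, angles in rad, forces in N, time in s.
With the tool pointing down it reaches from about 0.4 to 0.825 m from the base axis. Payload 7 kg.
Tool frame: the origin (TCP) lies at the very end of the fingers, on their centre line; the grasp point (between the pads) lies 19 mm behind it; z points along the fingers, y is the direction in which the jaws open and shut (so a half turn about z gives the same grasp; the last joint's range is limited). The gripper opens to 88 mm and grips with 3 to 60 N. Pads are 19 mm wide; open, the fingers measure 130 mm over their backs; the gripper's body (78 mm by 193 mm) begins 47 mm behind the grasp point.
Start: joints at [0.288, 0.359, 0.012, 0, -1.224, -0.288], TCP at [0.675, -0, 0.227] pointing down, gripper open.
Joint ranges: [-3.07, 3.07], [-1.43, 2.12], [-1.02, 1.25], [-3.03, 1.67], [-3.05, -0], [-3.03, 3.03]. Speed limits (rad/s): [2.39, 2.39, 3.01, 3.14, 3.14, 3.14].

## Interface

Orientations are given as [roll, pitch, yaw] about the fixed x, y, z axes, in that order (R = Rz(yaw) Ry(pitch) Rx(roll)).
In Python, from station import arm gives the robot as it stands.
- The arm moves only by the shell command python3 -m inch 'ROWS' [FORCE]. ROWS is text: rows parted by semicolons, each of 7 numbers parted by spaces: the closure, from 0 (fully open) to 1 (shut), then the shift along the tool's x, y, z each as a share of 300 mm, from -1 to 1, then the turn, a rotation vector about the tool's x, y, z each as a share of 60 degrees, from -1 to 1. In form: grip tx ty tz rx ry rz; .... A call has 1 to 12 rows; each row is the pose to reach, as a shift and turn from the pose commanded when the call began, along the tool's axes at that moment; what a row does not reach only later rows make up. A row lasts 1/10 s, in which the tool goes at most 50 mm and 8.59 degrees, less where a joint would pass 70% of its speed; a pose out of reach is approached as far as the arm can. A call with a number of a shift or a turn outside -1 to 1 is refused whole. A call with a gripper value outside its range is refused whole. The fingers move at their own pace and stop on an object; FORCE is the grip in N (left out, the last holds). Time passes only in rows, so rows that repeat a pose let the fingers close. It gives the time, the measured TCP pose, the force and the opening at its end, in the units of the state.
- arm.get_state(): the state, without advancing time (a new reading comes with each control period).
- arm.grab_frame(name): name is "scene" or "side" or "wrist"; returns a dict with "img" (384x512x3 uint8, red, green, blue), "range_z" (384x512 float32, m along the optical axis (not along the pixel's ray), 0 where there is no reading), "fx", "fy", "cx", "cy" (pixels), "extrinsics" (4x4, takes a point from world to camera coordinates); the wrist camera has in their place "tool_from_camera" (4x4, takes a point from camera to tool coordinates, whose origin is the TCP and whose axes are the flange's). Camera axes: x right, y up, looking along -z (the intrinsics and any distortion apply to the point x, -y, -z); pixel columns grow to the right and rows downward; lengths in m; the calibration is good to about 2 mm. The wrist camera is an equidistant fisheye: a pixel r from the principal point sees the ray r / f radians off the axis. A picture is of the moment at which its call begins: read the wrist's pose just before it.
- arm.job_done(): hands the job in, once; it reports no verdict.
The state is a dict: "t": time; "q": joint angles; "qd": joint speeds; "joint_efforts": joint torques, N m; "eef_pos": TCP position; "ee_rot": TCP orientation; "force": force on the tool from outside, world axes, zero at the start; "moment": the same for the moment, N m; "width": finger opening in m.
Only numpy, scipy, OpenCV 4.12 (cv2) and the standard library are available. Lean on these libraries where they do the work, as an engineer would, in place of code of your own. Each camera call takes 0.05 s, during which the arm holds its last target.

## Task

Open the ring binder at its next section, ready to be photographed: with the fingertips, push the top divider, the stiff board leaf that stands a little ajar on the right-hand pages as seen from the robot, up and over the rings to the left-hand pages, then press it down flat there and finish while still holding it flat with the fingers, since it springs up when let go. Only push it, never pinch it; leave the second divider lying down on the right-hand pages and do not disturb the other things on the desk.

Things in the scene. Friction and masses are not known exactly. Their poses are not given: they have to be found in the camera images.
- binder: open A5 ring binder, fixed to the desk, black covers spread flat: 232 mm along the spine (x), 410 mm across (y), covers 3 mm thick. Origin: on the desk under the middle of the spine; x runs along the spine to the head of the pages (away from the robot), y to the left-hand pages, z up.
- ring_line (a point): middle of the line about which the dividers turn: 36 mm above the desk over the middle of the spine, parallel to the binder's x. Two steel rings of 44 mm diameter are centred on it, 40 mm either way along x; their tops are 58 mm above the desk.
- left_pages (a point): centre of the upper face of the left-hand stack of pages, 33.5 mm above the desk, 92 mm in y from the ring line; the stack is 148 mm wide (y) and 210 mm long (x). A like stack lies on the right. A divider laid flat on the left covers it, its upper face 36 mm above the desk.
- top_divider (a joint): turn of the top divider about the ring line, rad: 0 = flat on the right-hand pages (-y), 1.57 = upright, 3.14 = flat on the left-hand pages (+y). Its crease is springy: it starts ajar by about 0.1 to 0.5 on the right; pushed past about 2.0 it sinks over by itself but stays ajar on the left (at 2.5 to 3.0); pressed flat, it springs up when let go. Under 1 N at its edge moves it.
- top_divider_tab (a point): centre of the top divider's tab. The divider is a rigid grey board leaf, 75 g, 2.5 mm thick, 213 mm along the spine, reaching from 16 to 178 mm from the ring line. The tab, 66 mm along the spine, sticks out 16 mm more (to 194 mm) and is the one nearest the head, 71 mm from mid-length in +x. It moves with the divider; its z axis is square to the leaf.
- second_divider (a joint): turn of the second divider, same scale: 0 = flat on the right-hand pages, where it must stay. A like board leaf without spring, lying loose and flat under the top divider, upper face 36 mm above the desk; its 66 mm tab is at mid-length. (A third tab, at the foot, belongs to a divider filed among the pages.)
- mug: white ceramic mug, 82 mm across, 95 mm tall, stands beyond the head of the binder. Origin: centre of its underside. Bystander.
- pen_cup: dark metal pen cup, 76 mm across, 100 mm tall, with pens and pencils up to about 180 mm, stands beyond the head of the binder. Origin: centre of its underside. Bystander.
- stapler: desk stapler 140 x 36 mm, about 55 mm tall, beside the left cover behind the marker. Origin: centre of its underside, x along its length. Bystander.
- note_block: block of square notes 76 x 76 x 22 mm, beside the right cover near the top divider's tab. Origin: centre of its underside. Bystander.
- calculator: pocket calculator lying flat, 150 x 84 x 17 mm, beside the right cover. Origin: centre of its underside, x along its length. Bystander.
- camera: black photo camera with lens, about 140 mm wide, 135 mm front to back and 102 mm tall, standing farther out on the left. Origin: centre of the body's underside; the lens points along its -x. Bystander.
- marker: thick marker pen lying on the desk, 135 x 23 x 15 mm, close along the edge of the left cover. Origin: on the desk at mid-length, x along its length. Bystander.

How it is judged:
On the way:
1. the top divider has been pushed over the rings past upright (value of joint top_divider above 2 rad), for 0.1 s.
At the end, for the whole second after the job is handed in: The top divider lies flat on the left-hand pages (within 0.07 rad, about 13 mm at its edge) and the fingers are still pressing on it with more than 0.5 N; the second divider lies flat on the right (below 0.06 rad) (value of joint top_divider above 3.07 rad and contact force between the fingers and top_divider above 0.5 N and value of joint second_divider below 0.06 rad); the arm keeps its last pose, push and grip.
It fails at once if the top divider is pinched or rammed: more than 18 N between fingers and divider while it is not yet down on the left (contact force between the fingers and top_divider above 18 N and value of joint top_divider below 2.9 rad).
It fails at once if the second divider is lifted (more than 0.15 rad) (value of joint second_divider above 0.15 rad).
It fails at once if another thing on the desk is lifted or moved by more than 25 mm (distance of any of mug, pen_cup, stapler, note_block, calculator, camera, marker from where it was at the start of the episode above 0.025 m).
It also fails if it takes over 48 s, if anything falls off the work surface, if the arm or the gripper's body presses on something with over 40 N, if the wrist force passes 120 N, or if a joint passes its speed limit or range.

## Working session

There is one attempt and no reset: what is moved stays moved. The work goes in short steps, Python scripts to look and compute and a shell command to move; the robot and the scene stay as the last step left them, time stands still between calls to the robot, and variables do not carry over. Pictures are saved under pics/ and viewed, and the job is handed in when it is done.

```bash
ls; mkdir -p pics
cat > h.py <<'E'
from station import arm
import numpy as np, cv2, pickle
def snap(n,tag):
    f=arm.grab_frame(n); cv2.imwrite(f'pics/{tag}.png',cv2.cvtColor(f['img'],cv2.COLOR_RGB2BGR))
    pickle.dump({k:f[k] for k in f},open(f'pics/{tag}.pkl','wb')); return f
def world(f,u,v,d=None):
    d=f['range_z'][v,u] if d is None else d
    p=np.array([(u-f['cx'])/f['fx']*d,-(v-f['cy'])/f['fy']*d,-d,1])
    return (np.linalg.inv(f['extrinsics'])@p)[:3]
def cloud(f):
    d=f['range_z'];v,u=np.mgrid[:384,:512]
    p=np.stack([(u-f['cx'])/f['fx']*d,-(v-f['cy'])/f['fy']*d,-d,np.ones_like(d)],-1)
    return (p@np.linalg.inv(f['extrinsics']).T)[...,:3]
E
python3 - <<'E'
from h import *
s=arm.get_state()
for k in s: print(k,np.round(s[k],4))
a=snap('scene','scene0');b=snap('side','side0')
for f in(a,b): print({k:f[k] for k in f if k not in('img','range_z')})
E
```

```text
pics
t 0.0
q [ 2.8810e-01  3.5940e-01  1.1000e-02 -4.0000e-04 -1.2241e+00 -2.8810e-01]
qd [ 0.0005 -0.0014  0.0001 -0.0003  0.0009 -0.0003]
joint_efforts [-8.00000e-04 -5.82727e+01  2.93058e+01  6.99750e+00  6.90000e-03
 -2.00000e-04]
eef_pos [ 0.6745 -0.      0.2256]
ee_rot [ 3.1399e+00 -2.0000e-04 -1.5709e+00]
force [-0.1197 -0.3539  0.2024]
moment [-0.0244 -0.0388  0.0424]
width 0.088
{'fx': 467.02560857812745, 'fy': 467.02560857812745, 'cx': 260.3640922423853, 'cy': 193.70085904122345, 'extrinsics': array([[-0.46377652,  0.88578901,  0.01700505,  0.16191432],
       [-0.67341305, -0.36492442,  0.64291915,  0.36727923],
       [ 0.57569627,  0.28671938,  0.76574525, -1.85368579],
       [ 0.        ,  0.        ,  0.        ,  1.        ]])}
{'fx': 417.85122453784214, 'fy': 417.85122453784214, 'cx': 250.9173989947678, 'cy': 193.21803889493697, 'extrinsics': array([[ 0.85700167, -0.51526472,  0.00709898, -0.42658538],
       [ 0.24505145,  0.4196173 ,  0.8739972 , -0.2304636 ],
       [-0.45331878, -0.74727745,  0.4858791 , -0.82996666],
       [ 0.        ,  0.        ,  0.        ,  1.        ]])}
```

View pics/scene0.png

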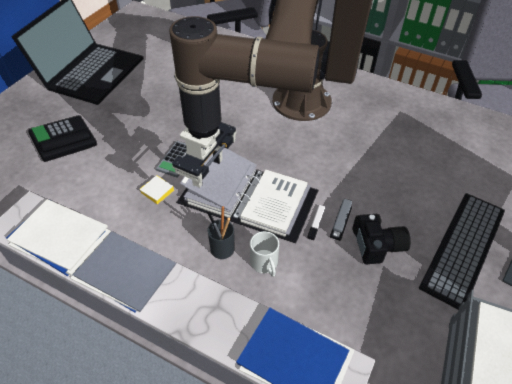

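View pics/side0.png

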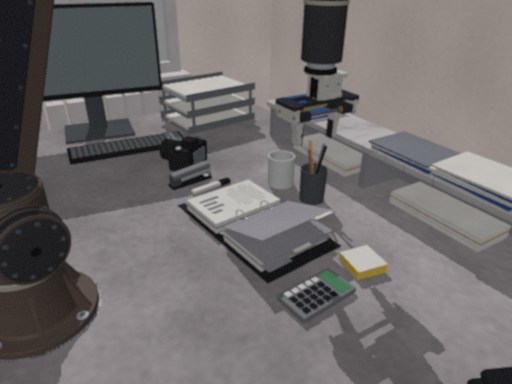

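Run:
```python
from h import *
f=snap('wrist','wrist0'); print({k:f[k] for k in f if k not in('img','range_z')})
```

```text
{'fx': 297.3186396354542, 'fy': 297.3186396354542, 'cx': 253.10378607119813, 'cy': 195.78704069333463, 'tool_from_camera': array([[ 8.37571216e-05,  9.61421893e-01,  2.75078055e-01,
         7.53037854e-02],
       [ 9.99999931e-01, -1.79949397e-04,  3.24453996e-04,
        -8.50103173e-04],
       [ 3.61437305e-04,  2.75078009e-01, -9.61421842e-01,
        -1.58874179e-01],
       [ 0.00000000e+00,  0.00000000e+00,  0.00000000e+00,
         1.00000000e+00]])}
```

View pics/wrist0.png

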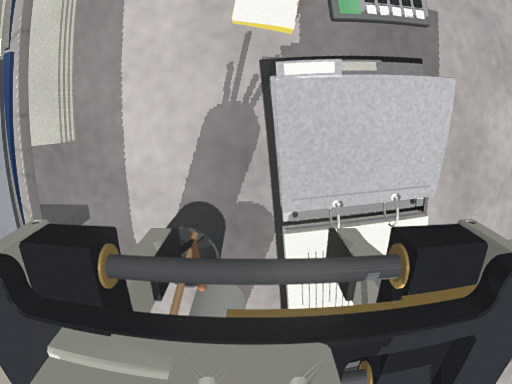

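The scene view shows the binder at about pixel (248,205) with the grey top divider at (222,180) on its right-hand half. The pen cup (222,238) and mug (265,250) stand beyond the head, the marker and stapler are at (317,220) and (342,218), and the note block is at (157,188). In the wrist view the board runs from (275,75) to (455,210), with the white tab at (310,68) and the rings at (337,212) and (393,205).

```bash
cat >> h.py <<'E'
from scipy.spatial.transform import Rotation as Ro
def wcloud(f,pos,rpy):
    d=f['range_z'];v,u=np.mgrid[:384,:512].astype(float)
    x=(u-f['cx'])/f['fx'];y=(v-f['cy'])/f['fy'];r=np.hypot(x,y)+1e-9
    t=np.tan(np.clip(r,0,1.5))/r
    p=np.stack([x*t*d,-y*t*d,-d,np.ones_like(d)],-1)
    T=np.eye(4);T[:3,:3]=Ro.from_euler('xyz',rpy).as_matrix();T[:3,3]=pos
    return (p@(T@f['tool_from_camera']).T)[...,:3]
E
python3 - <<'E'
from h import *
L=lambda n:pickle.load(open(f'pics/{n}.pkl','rb'))
w=L('wrist0');s=arm.get_state()
C=wcloud(w,s['eef_pos'],s['ee_rot'])
for n,(u,v) in dict(tab=(310,68),tabL=(284,68),tabR=(340,68),c1=(276,78),c2=(452,80),c3=(282,210),c4=(436,190),mid=(360,130),ring1=(337,205),ring2=(394,198),pgL=(300,290),pg=(315,240),coverTL=(265,62),note=(265,10),desk=(200,100),spine1=(290,216),spine2=(425,212),tab2=(360,67)).items(): print(n,(u,v),np.round(C[v,u],3))
S=cloud(L('scene0'));D=cloud(L('side0'))
print('scene'); 
for n,(u,v) in dict(pg=(275,200),div=(220,180),mugtop=(265,240),cup=(222,230),marker=(317,220),stapler=(342,218),note=(157,187),desk=(400,190)).items(): print(n,np.round(S[v,u],3))
print('side')
for n,(u,v) in dict(pg=(235,200),div=(285,230),mug=(281,165),note=(362,258),calc=(318,292),desk=(150,300)).items(): print(n,np.round(D[v,u],3))
E
```

```text
tab (310, 68) [ 0.62  -0.121  0.094]
tabL (284, 68) [ 0.646 -0.12   0.093]
tabR (340, 68) [ 0.59  -0.123  0.094]
c1 (276, 78) [ 0.653 -0.11   0.091]
c2 (452, 80) [ 0.448 -0.128  0.09 ]
c3 (282, 210) [0.64  0.04  0.044]
c4 (436, 190) [ 0.394  0.026 -0.   ]
mid (360, 130) [ 0.559 -0.061  0.072]
ring1 (337, 205) [0.573 0.032 0.05 ]
ring2 (394, 198) [0.496 0.024 0.049]
pgL (300, 290) [0.609 0.163 0.034]
pg (315, 240) [0.594 0.085 0.034]
coverTL (265, 62) [ 0.66  -0.141  0.004]
note (265, 10) [ 0.661 -0.206  0.022]
desk (200, 100) [ 0.744 -0.093 -0.   ]
spine1 (290, 216) [0.627 0.057 0.017]
spine2 (425, 212) [ 0.409  0.061 -0.   ]
tab2 (360, 67) [ 0.548 -0.136  0.038]
scene
pg [0.53  0.146 0.036]
div [ 0.564 -0.034  0.068]
mugtop [0.694 0.195 0.058]
cup [0.741 0.079 0.088]
marker [0.52  0.29  0.009]
stapler [0.508 0.362 0.052]
note [ 0.652 -0.223  0.019]
desk [ 0.264  0.483 -0.001]
side
pg [0.526 0.132 0.031]
div [ 0.51  -0.125  0.087]
mug [0.705 0.172 0.079]
note [ 0.656 -0.226  0.02 ]
calc [ 0.5   -0.261  0.018]
desk [ 0.204 -0.087 -0.003]
```

Run:
```python
from h import *
L=lambda n:pickle.load(open(f'pics/{n}.pkl','rb'))
w=L('wrist0');s=arm.get_state()
C=wcloud(w,s['eef_pos'],s['ee_rot']); C=np.where(w['range_z'][...,None]>0,C,np.nan)
P=C[85:180,290:430].reshape(-1,3);P=P[np.isfinite(P).all(1)]
for i in range(3):
    c=P.mean(0);n=np.linalg.svd(P-c,full_matrices=0)[2][2];n*=np.sign(n[2]);r=(P-c)@n;P=P[abs(r)<.003]
print('plane',c,n,'tilt',np.arccos(n[2]),'std',r.std())
th=np.arccos(n[2]); h=np.array([n[0],n[1],0])/np.hypot(n[0],n[1])  # slope dir horizontally (normal leans)
yaw=np.arctan2(h[1],h[0])-np.pi/2; print('yaw',yaw)
# board points mask
M=(abs((C-c)@n)<.004)&(C[...,2]>.045)
B=C[M]; B=B[(B[:,1]<.05)&(B[:,0]>.4)&(B[:,0]<.7)]
ex=np.array([np.cos(yaw),np.sin(yaw),0])
for y in (yaw,.09,.1):
    ex=np.array([np.cos(y),np.sin(y),0]);ey=np.array([-np.sin(y),np.cos(y),0])
    print(y,np.percentile(B@ex,[.5,99.5]),np.percentile(B@ey,[.1,1,99]))
# outer edge points: per x-bin min y
ey=np.array([-np.sin(yaw),np.cos(yaw),0]);ex=np.array([np.cos(yaw),np.sin(yaw),0])
for x0 in np.arange(.42,.68,.02):
    q=B[abs(B[:,0]-x0)<.005]
    if len(q)>10:
        i=q[:,1].argmin();print(round(x0,3),np.round(q[i],4))
# pages left plane edges (scene)
S=cloud(L('scene0')); im=L('scene0')['img'].astype(int)
M=(abs(S[...,2]-.0335)<.007)&(im.min(-1)>150)&(S[...,1]>.03)&(S[...,1]<.25)&(S[...,0]>.4)&(S[...,0]<.68)
Q=S[M]; r=cv2.minAreaRect((Q[:,:2]*1000).astype(np.float32));print('pages',len(Q),r,Q.mean(0))
def obj(Sx,lo,hi,name):
    M=np.all((Sx>lo)&(Sx<hi),-1);q=Sx[M];r=cv2.minAreaRect((q[:,:2]*1000).astype(np.float32));print(name,len(q),np.round(r[0],0),np.round(r[1],0),r[2],'zmax',np.percentile(q[:,2],99))
D=cloud(L('side0'))
for nm,X in(('scene',S),('side',D),('wrist',C)):
  for a in(('note',(.58,-.30,.008),(.74,-.16,.05)),('calc',(.35,-.34,.008),(.58,-.19,.05)),('stap',(.38,.325,.012),(.62,.42,.08)),('mark',(.40,.265,.006),(.62,.32,.03)),('mug',(.62,.13,.05),(.78,.25,.12)),('cup',(.68,.02,.05),(.8,.12,.2)),('camera',(.3,.4,.02),(.65,.62,.2))):
    try: obj(X,a[1],a[2],nm+' '+a[0])
    except Exception as e: pass
```

```text
plane [ 0.55626774 -0.05773144  0.07214034] [-0.03001595  0.29199015  0.9559502 ] tilt 0.2979162498799102 std 0.0006951004991206034
yaw 0.10243799036258538
0.10243799036258538 [0.42950539 0.64011988] [-0.19223818 -0.18927285 -0.02806935]
0.09 [0.43079285 0.64148496] [-0.18480311 -0.18179438 -0.02139506]
0.1 [0.42976833 0.64035937] [-0.19078467 -0.18779353 -0.02679066]
0.44 [ 0.4443 -0.1315  0.091 ]
0.46 [ 0.4592 -0.1302  0.0924]
0.48 [ 0.4751 -0.129   0.0901]
0.5 [ 0.4961 -0.127   0.0907]
0.52 [ 0.5202 -0.1249  0.09  ]
0.54 [ 0.5369 -0.1229  0.0894]
0.56 [ 0.5553 -0.1206  0.0918]
0.58 [ 0.575  -0.1187  0.0913]
0.6 [ 0.5998 -0.1319  0.0932]
0.62 [ 0.6163 -0.1305  0.0946]
0.64 [ 0.6409 -0.1282  0.0944]
pages 2391 ((522.3673706054688, 123.83814239501953), (219.06207275390625, 198.0730743408203), 4.948270320892334) [0.53146771 0.14197501 0.03373475]
scene note 532 [ 656. -227.] [161. 108.] 7.922285556793213 zmax 0.028194763445897986
scene calc 478 [ 505. -252.] [155.  83.] 9.167837142944336 zmax 0.023210180802439237
scene stap 489 [486. 380.] [134.  78.] 6.0055999755859375 zmax 0.0792149
[... 617 characters left out ...]
1.  23.] 7.41749906539917 zmax 0.014811974906814988
side mug 565 [725. 205.] [84. 81.] 88.53495025634766 zmax 0.09363078816433086
side cup 823 [746.  76.] [79. 74.] 69.67727661132812 zmax 0.17146726031418397
side camera 1128 [508. 485.] [142. 142.] 34.60901641845703 zmax 0.09997498317401216
wrist note 1700 [ 661. -207.] [42. 77.] 80.86228942871094 zmax 0.024914011360531223
wrist calc 2256 [ 502. -224.] [152.  40.] 10.004278182983398 zmax 0.019211437769221785
wrist stap 93 [497. 344.] [33.  9.] 4.533341407775879 zmax 0.043583906432907396
wrist mug 659 [732. 174.] [68. 20.] 5.473334789276123 zmax 0.08974820962362849
wrist cup 1757 [742.  75.] [61. 76.] 9.369500160217285 zmax 0.1691009569873731
```

```bash
cat >> h.py <<'E'
YAW=.1024; O=np.array([.5328,.0477,0.])
RB=Ro.from_euler('z',YAW)
R00=Ro.from_euler('xyz',[np.pi,0,-np.pi/2])
def tgt(x,y,z,a):  # binder coords, tilt a deg (fingers lean to +y)
    return O+RB.apply([x,y,z]), RB*R00*Ro.from_euler('y',-a,degrees=True)
def rows(base,ts):
    p0,R0=base
    for t in ts:
        p,R=tgt(*t); d=R0.inv().apply(p-p0)/.3; r=(R0.inv()*R).as_rotvec()/np.radians(60)
        print(t,'->',' '.join('%.3f'%v for v in np.r_[d,r]))
E
python3 - <<'E'
from h import *
rows((np.array([.675,0,.227]),R00),[(.0,-.245,.21,45),(0,-.243,.11,45)])
print(RB.inv().apply(np.array([.675,0,.227])-O))
E
```

```text
(0.0, -0.245, 0.21, 45) -> 0.653 0.391 0.057 -0.038 -0.749 -0.093
(0, -0.243, 0.11, 45) -> 0.647 0.391 0.390 -0.038 -0.749 -0.093
[ 0.13657917 -0.06198598  0.227     ]
```

```bash
python3 -m inch '1 0.12 0.07 0.01 -0.005 -0.1 -0.012; 1 0.25 0.15 0.02 -0.01 -0.22 -0.025; 1 0.38 0.23 0.03 -0.02 -0.35 -0.045; 1 0.5 0.3 0.04 -0.03 -0.49 -0.06; 1 0.6 0.36 0.05 -0.035 -0.62 -0.08; 1 0.64 0.385 0.055 -0.038 -0.72 -0.09; 1 0.653 0.391 0.057 -0.038 -0.749 -0.093; 1 0.653 0.391 0.057 -0.038 -0.749 -0.093; 1 0.653 0.391 0.057 -0.038 -0.749 -0.093; 1 0.653 0.391 0.057 -0.038 -0.749 -0.093; 1 0.653 0.391 0.057 -0.038 -0.749 -0.093; 1 0.653 0.391 0.057 -0.038 -0.749 -0.093' 20
python3 - <<'E'
from h import *
s=arm.get_state();p=s['eef_pos'];R=Ro.from_euler('xyz',s['ee_rot'])
print(RB.inv().apply(p-O),R.as_matrix()[:,2],s['q'],s['force'],s['width'])
snap('side','side1');snap('scene','scene1')
E
```

```text
t: 1.35
eef_pos: [0.5581, -0.1946, 0.2105]
ee_rot: [-3.139, 0.784, -1.464]
force: [0.4, 0.8, 0.4]
width: 0.0014
[ 0.00040504 -0.24361902  0.21052622] [-0.07246594  0.7021162  -0.70836539] [-0.45971036  0.54599931  0.27879257 -0.65170946 -1.74778697  0.59650937] [0.40894569 0.76162062 0.4323576 ] 0.0013574715540636624
```

View pics/side1.png

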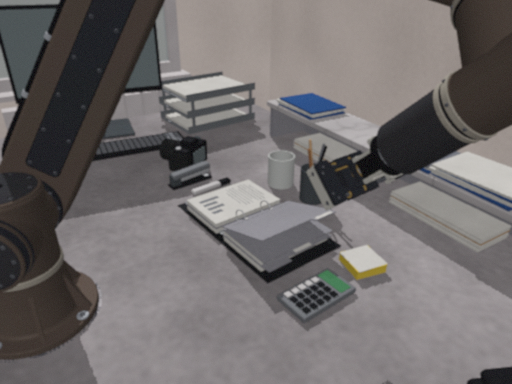

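View pics/scene1.png

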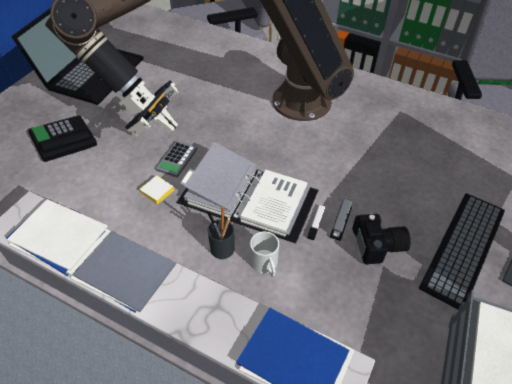

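Run:
```python
from h import *
b=tgt(0,-.245,.21,45)
rows(b,[(0,-.245,.16,45),(0,-.243,.11,45),(0,-.24,.07,45),(0,-.235,.058,45),(0,-.20,.056,45),(0,-.167,.056,45)])
```

```text
(0, -0.245, 0.16, 45) -> 0.118 -0.000 0.118 0.000 0.000 0.000
(0, -0.243, 0.11, 45) -> 0.231 0.000 0.240 0.000 0.000 0.000
(0, -0.24, 0.07, 45) -> 0.318 0.000 0.342 0.000 0.000 0.000
(0, -0.235, 0.058, 45) -> 0.335 -0.000 0.382 0.000 0.000 0.000
(0, -0.2, 0.056, 45) -> 0.257 0.000 0.469 0.000 0.000 0.000
(0, -0.167, 0.056, 45) -> 0.179 -0.000 0.547 0.000 0.000 0.000
```

```bash
python3 -m inch '1 0.06 0 0.06 0 0 0; 1 0.118 0 0.118 0 0 0; 1 0.18 0 0.18 0 0 0; 1 0.231 0 0.24 0 0 0; 1 0.28 0 0.295 0 0 0; 1 0.318 0 0.342 0 0 0; 1 0.335 0 0.382 0 0 0; 1 0.335 0 0.382 0 0 0; 1 0.335 0 0.382 0 0 0'
python3 - <<'E'
from h import *
s=arm.get_state();p=s['eef_pos'];R=Ro.from_euler('xyz',s['ee_rot'])
print(RB.inv().apply(p-O),R.as_matrix()[:,2],s['force'])
snap('side','side2');snap('wrist','wrist2')
E
```

```text
t: 2.35
eef_pos: [0.557, -0.1861, 0.0579]
ee_rot: [-3.14, 0.785, -1.467]
force: [0.3, 0.1, 0.2]
width: 0.0006
[ 1.89698229e-04 -2.35024390e-01  5.78577360e-02] [-0.07210884  0.70281724 -0.70770633] [0.29423819 0.05612744 0.19887501]
```

View pics/side2.png

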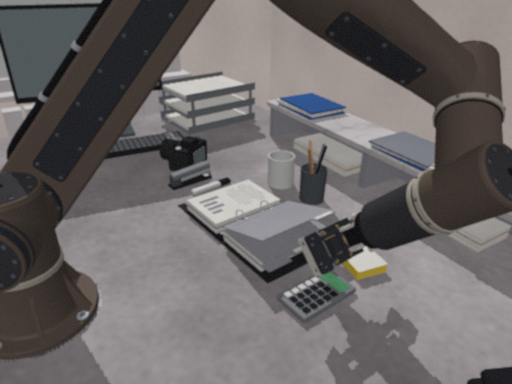

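View pics/wrist2.png

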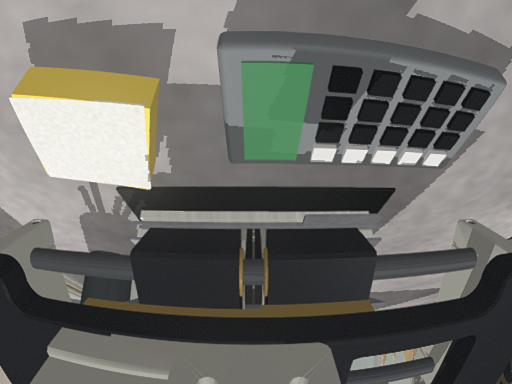

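```bash
python3 -m inch '1 -0.02 0 0.02 0 0 0; 1 -0.05 0 0.05 0 0 0; 1 -0.08 0 0.084 0 0 0; 1 -0.11 0 0.116 0 0 0; 1 -0.135 0 0.143 0 0 0; 1 -0.156 0 0.165 0 0 0; 1 -0.156 0 0.165 0 0 0; 1 -0.156 0 0.165 0 0 0'
cat >> h.py <<'E'
def onleaf(th,a,r=.158,off=0,x=0):
    t=np.radians(th); A=np.radians(a)
    y=-r*np.cos(t)-.0095*np.cos(A)-off*np.sin(t); z=.036+r*np.sin(t)-.0095*np.sin(A)-off*np.cos(t)
    return (x,round(y,4),round(z,4),a)
E
python3 - <<'E'
from h import *
s=arm.get_state();p=s['eef_pos'];R=Ro.from_euler('xyz',s['ee_rot'])
print(RB.inv().apply(p-O),R.as_matrix()[:,2],s['force'])
snap('side','side3')
b=(tgt(0,-.235,.058,45)[0]+tgt(0,0,0,45)[1].apply(np.array([-.156,0,.165])*.3),tgt(0,0,0,45)[1])
print(RB.inv().apply(b[0]-O))
rows(b,[onleaf(t,45) for t in range(15,75,6)])
E
```

```text
t: 3.25
eef_pos: [0.5498, -0.1183, 0.0555]
ee_rot: [-3.141, 0.785, -1.467]
force: [0.5, 0.7, 0.3]
width: 0.0001
[-1.54665038e-05 -1.66850495e-01  5.55310851e-02] [-0.07228199  0.70285622 -0.70764995] [0.54246166 0.67917452 0.33236402]
[-5.28657595e-18 -1.66905617e-01  5.60908117e-02]
(0, np.float64(-0.1593), np.float64(0.0702), 45) -> -0.051 -0.000 -0.015 0.000 0.000 0.000
(0, np.float64(-0.1542), np.float64(0.0859), 45) -> -0.100 -0.000 -0.040 0.000 0.000 0.000
(0, np.float64(-0.1475), np.float64(0.101), 45) -> -0.152 -0.000 -0.060 0.000 0.000 0.000
(0, np.float64(-0.1392), np.float64(0.1153), 45) -> -0.205 0.000 -0.074 0.000 0.000 0.000
(0, np.float64(-0.1295), np.float64(0.1287), 45) -> -0.259 0.000 -0.083 0.000 0.000 0.000
(0, np.float64(-0.1184), np.float64(0.141), 45) -> -0.314 -0.000 -0.086 0.000 0.000 0.000
(0, np.float64(-0.1062), np.float64(0.1521), 45) -> -0.369 0.000 -0.083 0.000 0.000 0.000
(0, np.float64(-0.0928), np.float64(0.1618), 45) -> -0.424 -0.000 -0.074 0.000 0.000 0.000
(0, np.float64(-0.0784), np.float64(0.1701), 45) -> -0.477 -0.000 -0.060 0.000 0.000 0.000
(0, np.float64(-0.0633), np.float64(0.1768), 45) -> -0.529 -0.000 -0.040 0.000 0.000 0.000
```

View pics/side3.png

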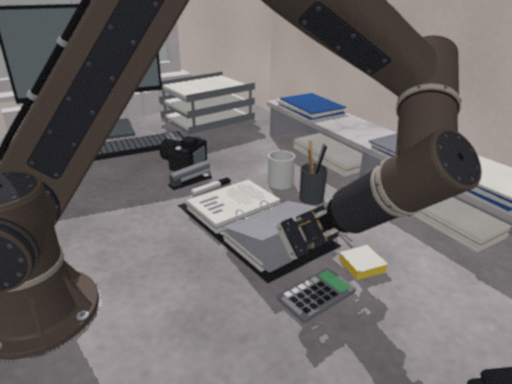

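The side view shows the gripper at (305,235) with the fingertips hidden under the board edge. The measured force is still about zero, so I start the lift.

```bash
python3 -m inch '1 -0.025 0 -0.007 0 0 0; 1 -0.051 0 -0.015 0 0 0; 1 -0.075 0 -0.028 0 0 0; 1 -0.1 0 -0.04 0 0 0; 1 -0.126 0 -0.05 0 0 0; 1 -0.152 0 -0.06 0 0 0; 1 -0.178 0 -0.067 0 0 0; 1 -0.205 0 -0.074 0 0 0; 1 -0.259 0 -0.083 0 0 0; 1 -0.314 0 -0.086 0 0 0; 1 -0.314 0 -0.086 0 0 0'
python3 - <<'E'
from h import *
s=arm.get_state();p=s['eef_pos'];R=Ro.from_euler('xyz',s['ee_rot'])
print(RB.inv().apply(p-O),R.as_matrix()[:,2],s['force'])
snap('side','side4');snap('scene','scene4')
E
```

```text
t: 4.4
eef_pos: [0.5454, -0.0688, 0.1429]
ee_rot: [-3.136, 0.784, -1.463]
force: [-0.2, 0.2, 0.6]
width: 0.0004
[ 0.00066721 -0.11723127  0.1429383 ] [-0.07038005  0.70250908 -0.70818616] [-0.18831051  0.17073353  0.56726423]
```

View pics/side4.png

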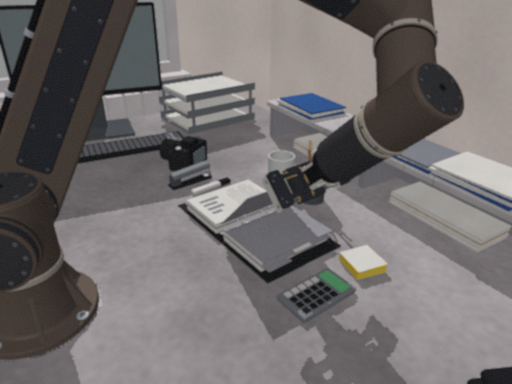

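View pics/scene4.png

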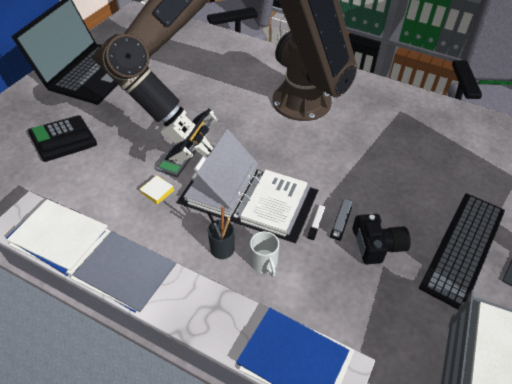

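The side view now shows the second divider lying flat at (275,240). In the scene view the top board stands at about 45° in front of the fingers at (225,165). I continue over the top.

Run:
```python
from h import *
s=arm.get_state()
f=pickle.load(open('pics/scene4.pkl','rb'));S=cloud(f)
P=S[150:185,215:240].reshape(-1,3);c=P.mean(0)
for i in range(4):
    c=P.mean(0);n=np.linalg.svd(P-c,full_matrices=0)[2][2];n*=np.sign(n[2]);P=P[abs((P-c)@n)<.005]
print('theta',np.degrees(np.arccos(n[2])),RB.inv().apply(n),RB.inv().apply(c-O),len(P))
b=tgt(*onleaf(45,45))
rows(b,[onleaf(t,45) for t in range(51,140,6)])
```

```text
theta 59.148489431319135 [-0.1218229   0.84981179  0.51281489] [ 0.00373259 -0.06570974  0.11520301] 123
(0, np.float64(-0.1062), np.float64(0.1521), 45) -> -0.055 0.000 0.003 0.000 0.000 0.000
(0, np.float64(-0.0928), np.float64(0.1618), 45) -> -0.109 0.000 0.011 0.000 0.000 0.000
(0, np.float64(-0.0784), np.float64(0.1701), 45) -> -0.163 -0.000 0.026 0.000 0.000 0.000
(0, np.float64(-0.0633), np.float64(0.1768), 45) -> -0.214 0.000 0.045 0.000 0.000 0.000
(0, np.float64(-0.0476), np.float64(0.1819), 45) -> -0.263 0.000 0.070 0.000 0.000 0.000
(0, np.float64(-0.0314), np.float64(0.1853), 45) -> -0.309 0.000 0.101 0.000 0.000 0.000
(0, np.float64(-0.015), np.float64(0.1871), 45) -> -0.352 -0.000 0.135 0.000 0.000 0.000
(0, np.float64(0.0016), np.float64(0.1871), 45) -> -0.392 -0.000 0.174 0.000 0.000 0.000
(0, np.float64(0.018), np.float64(0.1853), 45) -> -0.426 0.000 0.217 0.000 0.000 0.000
(0, np.float64(0.0342), np.float64(0.1819), 45) -> -0.456 0.000 0.263 0.000 0.000 0.000
(0, np.float64(0.0499), np.float64(0.1768), 45) -> -0.481 0.000 0.312 0.000 0.000 0.000
(0, np.float64(0.065), np.float64(0.1701), 45) -> -0.501 0.000 0.364 0.000 0.000 0.000
(0, np.float64(0.0793), np.float64(0.1618), 45) -> -0.515 0.000 0.417 0.000 0.000 0.000
(0, np.float64(0.0927), np.float64(0.1521), 45) -> -0.524 0.000 0.471 0.000 0.000 0.000
(0, np.float64(0.105), np.float64(0.141), 45) -> -0.527 0.000 0.527 0.000 0.000 0.000
```

```bash
python3 -m inch '1 -0.055 0 0.003 0 0 0; 1 -0.109 0 0.011 0 0 0; 1 -0.163 0 0.026 0 0 0; 1 -0.214 0 0.045 0 0 0; 1 -0.263 0 0.07 0 0 0; 1 -0.309 0 0.101 0 0 0; 1 -0.352 0 0.135 0 0 0; 1 -0.392 0 0.174 0 0 0; 1 -0.426 0 0.217 0 0 0; 1 -0.426 0 0.217 0 0 0'
python3 - <<'E'
from h import *
s=arm.get_state();p=s['eef_pos'];R=Ro.from_euler('xyz',s['ee_rot'])
print(RB.inv().apply(p-O),R.as_matrix()[:,2],s['force'])
snap('side','side5');snap('scene','scene5')
rows(tgt(*onleaf(99,45)),[onleaf(t,45) for t in range(105,140,6)])
E
```

```text
t: 5.5
eef_pos: [0.5301, 0.0679, 0.1843]
ee_rot: [3.142, 0.786, -1.467]
force: [-0.1, -0.4, -0.2]
width: 0.0006
[-0.00066756  0.02040305  0.18434795] [-0.07356492  0.70365002 -0.70672828] [-0.11690819 -0.37054286 -0.18284967]
(0, np.float64(0.0342), np.float64(0.1819), 45) -> -0.030 -0.000 0.046 0.000 0.000 0.000
(0, np.float64(0.0499), np.float64(0.1768), 45) -> -0.055 -0.000 0.095 0.000 0.000 0.000
(0, np.float64(0.065), np.float64(0.1701), 45) -> -0.075 0.000 0.147 0.000 0.000 0.000
(0, np.float64(0.0793), np.float64(0.1618), 45) -> -0.089 0.000 0.200 0.000 0.000 0.000
(0, np.float64(0.0927), np.float64(0.1521), 45) -> -0.098 0.000 0.254 0.000 0.000 0.000
(0, np.float64(0.105), np.float64(0.141), 45) -> -0.101 0.000 0.309 0.000 0.000 0.000
```

View pics/side5.png

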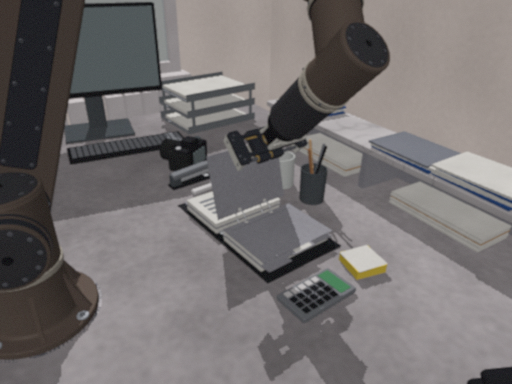

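View pics/scene5.png

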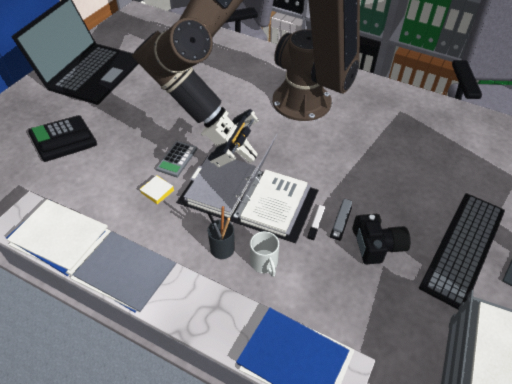

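Both views show the board just past upright, at about (245,180) in the side view, with the second divider flat on the right. I keep going.

```bash
python3 -m inch '1 -0.03 0 0.046 0 0 0; 1 -0.055 0 0.095 0 0 0; 1 -0.075 0 0.147 0 0 0; 1 -0.089 0 0.2 0 0 0; 1 -0.098 0 0.254 0 0 0; 1 -0.101 0 0.309 0 0 0; 1 -0.101 0 0.309 0 0 0; 1 -0.101 0 0.309 0 0 0'
python3 - <<'E'
from h import *
s=arm.get_state();p=s['eef_pos'];R=Ro.from_euler('xyz',s['ee_rot'])
print(RB.inv().apply(p-O),R.as_matrix()[:,2],s['force'])
snap('side','side6');snap('scene','scene6')
rows(tgt(*onleaf(135,45)),[(0,.11,.125,35),(0,.117,.105,25),(0,.125,.085,18),(0,.13,.065,12),(0,.13,.052,10),(0,.13,.044,10),(0,.13,.038,10)])
E
```

```text
t: 6.4
eef_pos: [0.5216, 0.1523, 0.1398]
ee_rot: [3.141, 0.785, -1.468]
force: [0.2, -0.5, 0.1]
width: 0.0006
[-0.00041617  0.10520441  0.13979156] [-0.07336251  0.70286817 -0.70752687] [ 0.17404696 -0.52298613  0.11582703]
(0, 0.11, 0.125, 35) -> 0.026 -0.000 0.049 0.000 0.167 0.000
(0, 0.117, 0.105, 25) -> 0.057 -0.000 0.113 -0.000 0.333 -0.000
(0, 0.125, 0.085, 18) -> 0.085 -0.000 0.179 -0.000 0.450 -0.000
(0, 0.13, 0.065, 12) -> 0.120 -0.000 0.238 0.000 0.550 0.000
(0, 0.13, 0.052, 10) -> 0.151 -0.000 0.269 0.000 0.583 0.000
(0, 0.13, 0.044, 10) -> 0.170 -0.000 0.288 0.000 0.583 0.000
(0, 0.13, 0.038, 10) -> 0.184 -0.000 0.302 0.000 0.583 0.000
```

View pics/side6.png

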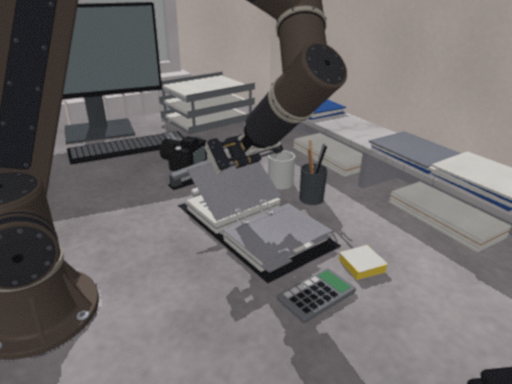

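View pics/scene6.png

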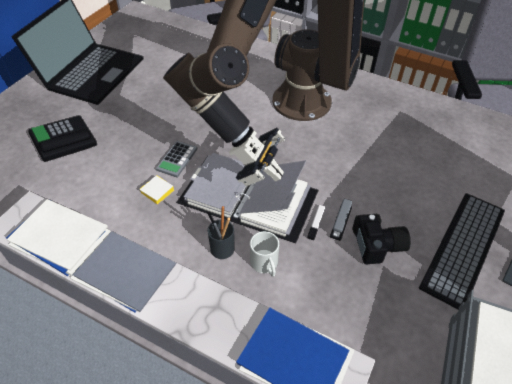

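The board has gone over and lies ajar on the left, at (235,190) in the side view. The second divider is still flat at (285,235). I go down now to press, turning the tool towards vertical.

```bash
python3 -m inch '1 0.015 0 0.025 0 0.1 0; 1 0.03 0 0.055 0 0.2 0; 1 0.055 0 0.105 0 0.3 0; 1 0.075 0 0.15 0 0.4 0; 1 0.095 0 0.19 0 0.47 0; 1 0.12 0 0.238 0 0.55 0; 1 0.135 0 0.253 0 0.583 0; 1 0.151 0 0.269 0 0.583 0; 1 0.151 0 0.269 0 0.583 0; 1 0.151 0 0.269 0 0.583 0'
python3 - <<'E'
from h import *
s=arm.get_state();p=s['eef_pos'];R=Ro.from_euler('xyz',s['ee_rot'])
print(RB.inv().apply(p-O),R.as_matrix()[:,2],s['force'])
rows(tgt(0,.13,.052,10),[(0,.13,.044,10),(0,.13,.040,10),(0,.13,.038,10),(0,.13,.036,10),(0,.13,.034,10)])
E
```

```text
t: 7.5
eef_pos: [0.5198, 0.1763, 0.0515]
ee_rot: [-3.141, 0.176, -1.47]
force: [-0.3, 0.1, 0.7]
width: 0.0009
[0.00023272 0.12928674 0.05152103] [-0.01703978  0.17377948 -0.98463716] [-0.3079613   0.0748578   0.66784215]
(0, 0.13, 0.044, 10) -> 0.005 -0.000 0.026 0.000 0.000 0.000
(0, 0.13, 0.04, 10) -> 0.007 -0.000 0.039 0.000 0.000 0.000
(0, 0.13, 0.038, 10) -> 0.008 -0.000 0.046 0.000 0.000 0.000
(0, 0.13, 0.036, 10) -> 0.009 -0.000 0.053 0.000 0.000 0.000
(0, 0.13, 0.034, 10) -> 0.010 -0.000 0.059 0.000 0.000 0.000
```

```bash
python3 -m inch '1 0.003 0 0.013 0 0 0; 1 0.005 0 0.026 0 0 0; 1 0.006 0 0.033 0 0 0; 1 0.007 0 0.039 0 0 0; 1 0.007 0 0.039 0 0 0; 1 0.007 0 0.039 0 0 0'
python3 - <<'E'
from h import *
s=arm.get_state();p=s['eef_pos'];print(RB.inv().apply(p-O),s['force'])
E
```

```text
t: 8.1
eef_pos: [0.5194, 0.1768, 0.0393]
ee_rot: [-3.141, 0.174, -1.468]
force: [0.1, 0.8, -0.5]
width: 0.0005
[-0.00015148  0.12984165  0.03934293] [ 0.13695893  0.80079861 -0.54946532]
```

```bash
python3 -m inch '1 0 0 0.003 0 0 0; 1 0.001 0 0.007 0 0 0; 1 0.001 0 0.007 0 0 0; 1 0.001 0 0.007 0 0 0'; python3 -m inch '1 0 0 0.003 0 0 0; 1 0.001 0 0.007 0 0 0; 1 0.001 0 0.007 0 0 0; 1 0.001 0 0.007 0 0 0'
```

```text
t: 8.5
eef_pos: [0.5195, 0.1771, 0.0376]
ee_rot: [-3.141, 0.175, -1.468]
force: [-1.6, 0.3, 3.3]
width: 0.0007
t: 8.9
eef_pos: [0.5197, 0.1772, 0.0369]
ee_rot: [-3.14, 0.175, -1.467]
force: [-4.8, -1.4, 19.1]
width: 0.0006
```

Run:
```python
from h import *
s=arm.get_state();p=s['eef_pos'];print(RB.inv().apply(p-O),s['force'])
a=snap('side','side9');b=snap('scene','scene9')
for nm,f in(('side',a),('scene',b)):
    C=cloud(f);Q=(C-O)@RB.as_matrix()
    for lab,lo,hi in(('left',.03,.175),('right',-.175,-.03)):
        M=(abs(Q[...,0])<.1)&(Q[...,1]>lo)&(Q[...,1]<hi)&(Q[...,2]>.02)&(Q[...,2]<.06)&(f['range_z']>0)
        P=Q[M]
        for i in range(4):
            A=np.c_[P[:,:2],np.ones(len(P))];k=np.linalg.lstsq(A,P[:,2],rcond=None)[0];P=P[abs(A@k-P[:,2])<.004]
        print(nm,lab,len(P),'slope x,y',k[:2].round(3),'z@.09',(k[2]+k[1]*(lo+hi)/2).round(4),'z@edge',(k[2]+k[1]*(.178 if lo>0 else -.178)).round(4))
```

```text
[0.00021399 0.13011683 0.03687491] [-4.76764453 -1.37506186 19.121535  ]
side left 1685 slope x,y [-0.001 -0.003] z@.09 0.0335 z@edge 0.0333
side right 2743 slope x,y [-0.    -0.001] z@.09 0.0339 z@edge 0.034
scene left 1134 slope x,y [-0.003 -0.003] z@.09 0.0363 z@edge 0.0361
scene right 1823 slope x,y [-0.     0.001] z@.09 0.0364 z@edge 0.0363
```

View pics/side9.png

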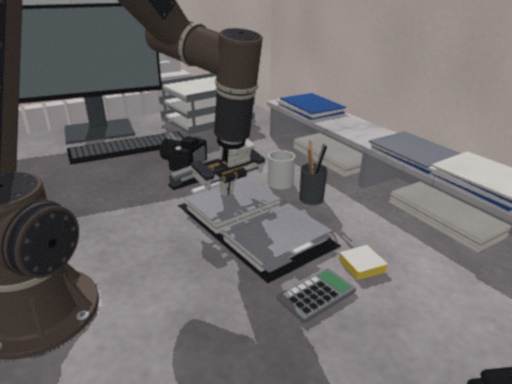

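View pics/scene9.png

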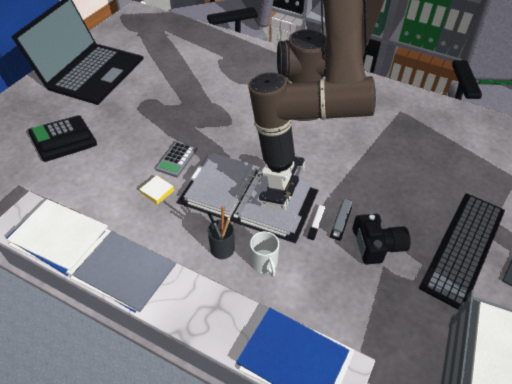

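Both boards lie flat: the slope is at most 0.003 rad on each side, and their heights agree in both views. The bystanders look unmoved. I hold briefly to check that the force stays steady before handing in.

```bash
python3 -m inch '1 0 0 0 0 0 0; 1 0 0 0 0 0 0; 1 0 0 0 0 0 0; 1 0 0 0 0 0 0; 1 0 0 0 0 0 0' && python3 -c "
from station import arm
s=arm.get_state();print(s['t'],s['force'],max(abs(s['qd'])));print(arm.job_done())"
```

```text
t: 9.5
eef_pos: [0.5197, 0.1772, 0.0369]
ee_rot: [-3.14, 0.175, -1.467]
force: [-5.4, -1.8, 18.5]
width: 0.0001
9.5 [-5.38351301 -1.78863999 18.52256751] 0.003235784057880921
the job is handed in; nothing more can be done
None
```

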